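# Load the pot warmer, check the catch, start it

## Task

Put every lidded portion pot that stands on the counter upright into the well of the warmer, then swing the warmer's lid shut and press it down until its catch holds. Tug up on the lid's sprung pull to check: if the lid gives, press it again harder; when it holds, the pull comes up on its spring while the lid stays shut. Only then press the start lever down until it stays down by itself, and leave the jar and cup among the pots standing where they are.

Things in the scene. Friction and masses are not known exactly. Their poses are not given: they have to be found in the camera images.
- warmer: Fixed stainless warmer. Origin: centre of its box's underside. Its own -x side is the front with the catch (turned roughly to world -y); the hinge is along its +x side. Box 220 mm (x) by 240 mm (y), rim 120 mm above the counter. On its +y side (towards the robot) a grey control housing (y +122 to +182 mm, x -60 to +110 mm, 125 mm tall) carries the lever.
- well (a point): Centre of the flat floor of the open well, 30 mm above the counter, axes as the warmer. The well is 200 mm (x) by 220 mm (y) inside and 90 mm deep; walls 10 mm. Four pots fit two by two, for example at x = +-48 mm, y = +-50 mm.
- lid_hinge (a point): Middle of the lid's hinge line (fixed), 120 mm above the counter, 110 mm in +x from the warmer's centre; the hinge line runs along the warmer's y.
- lid_edge (a point): Middle of the lid's free edge, at half thickness, 235 mm from the hinge line. The lid is a plate 235 by 240 mm, 14 mm thick, 0.32 kg; its underside contains the hinge line; a steel loop 48 mm wide hangs 32 mm below it at the front edge and snaps under the catch. When open, its outer (top) face with the pull looks away from the well.
- lid (a joint): Lid angle, rad: 0 shut, 1.57 upright, 1.85 leaning fully back. Starts open at 1.62 to 1.76. Damped: once pushed below about 1.1 it sinks by itself in some 3 s onto the sprung catch and rests at 0.05 to 0.1, not latched. Pressed down at the pull with 8 to 24 N (unknown, differs each time) it passes the catch; latched it rests at 0 and can lift only to 0.015. There is no release.
- pull (a joint): Travel of the black sprung pull on the lid, in m: 0 resting, up to 0.008 drawn out at right angles to the lid; starts to move at 5 N, fully out at 8.2 N, springs back. An unlatched lid rises at about 3 N, before the pull moves.
- pull_grip (a point): Centre of the pull's grip: an upright black bar, 80 mm long along the warmer's y, 14 mm thick, 28 mm tall (8 to 36 mm above the lid's top face), 200 mm from the hinge line, mid-width; z is away from the lid's top face. With the lid shut it is 156 mm above the counter. The lid may be pressed on the pull too.
- lever (a joint): Start lever, rad: 0 up (sprung), 0.6 fully down. Pressing takes up to about 12 N at the pad; pressed past 0.52 or so a detent holds it, and let go it rests at about 0.56; let go sooner it springs up.
- lever_pad (a point): Top centre of the lever's black pad (32 mm in x, 44 mm in y, 12 mm thick). The lever sticks out at the front of the control housing, its pivot 90 mm behind the pad (warmer's +x). Top of the pad 118 mm above the counter when up; pressed fully down it sinks 53 mm, nearly straight down, in all to about 65 mm above the counter.
- pot1: Lidded stainless portion pot, one rigid piece: body 58 mm in diameter, 40 mm tall, lid rim 62 mm in diameter (40 to 45 mm up), on top an upright knob 22 mm in diameter (45 to 73 mm up). 0.2 to 0.35 kg. Origin: centre of its underside, z up. Two to four such pots are present, all alike; best taken by the knob.
- pot2: Lidded stainless portion pot, one rigid piece: body 58 mm in diameter, 40 mm tall, lid rim 62 mm in diameter (40 to 45 mm up), on top an upright knob 22 mm in diameter (45 to 73 mm up). 0.2 to 0.35 kg. Origin: centre of its underside, z up. Two to four such pots are present, all alike; best taken by the knob.
- pot3: Lidded stainless portion pot, one rigid piece: body 58 mm in diameter, 40 mm tall, lid rim 62 mm in diameter (40 to 45 mm up), on top an upright knob 22 mm in diameter (45 to 73 mm up). 0.2 to 0.35 kg. Origin: centre of its underside, z up. Two to four such pots are present, all alike; best taken by the knob.
- pot4: Lidded stainless portion pot, one rigid piece: body 58 mm in diameter, 40 mm tall, lid rim 62 mm in diameter (40 to 45 mm up), on top an upright knob 22 mm in diameter (45 to 73 mm up). 0.2 to 0.35 kg. Origin: centre of its underside, z up. Two to four such pots are present, all alike; best taken by the knob.
- spice_jar: Bystander: closed glass jar with black cap, 52 mm in diameter, 85 mm tall, standing among the pots. Origin: centre of underside.
- cup: Bystander: open white cup, 70 mm in diameter, 80 mm tall, standing among the pots. Origin: centre of underside.
Things that resemble listed ones, but are neither listed nor needed, are in the scene too. What is shaped like the pot1 but green or turquoise is not meant.

How it is judged:
On the way, in this order (a step that is already met when the one before it is completed fails the run):
1. all pots present stand upright in the well, let go, lid still open (x of pot1 in the frame of well between -0.085 and 0.085 m and y of pot1 in the frame of well between -0.085 and 0.085 m and z of each of pot1, pot2, pot3, pot4 in the frame of well below 0.008 m and angle between each of pot1, pot2, pot3, pot4's own z axis and vertical below 0.12 rad and linear speed of each of pot1, pot2, pot3, pot4 below 0.05 m/s and x of pot2 in the frame of well between -0.085 and 0.085 m and y of pot2 in the frame of well between -0.085 and 0.085 m and x of pot3 in the frame of well between -0.085 and 0.085 m and y of pot3 in the frame of well between -0.085 and 0.085 m and x of pot4 in the frame of well between -0.085 and 0.085 m and y of pot4 in the frame of well between -0.085 and 0.085 m and contact force between the fingers and pot1 below 0.1 N and contact force between the fingers and pot2 below 0.1 N and contact force between the fingers and pot3 below 0.1 N and contact force between the fingers and pot4 below 0.1 N and value of joint lid above 0.3 rad), for 0.2 s.
2. the lid is pressed fully shut (value of joint lid below 0.02 rad), for 0.2 s.
3. the pull is drawn out at least 4 mm while the lid stays shut (value of joint pull above 0.004 m and value of joint lid below 0.03 rad), for 0.3 s.
4. the lever is down on its detent (value of joint lever above 0.47 rad), for 0.3 s.
At the end, for the whole second after the job is handed in: Every pot present stands upright (within 7 degrees) on the floor of the well, at rest; the lid is shut on its catch (under 0.02 rad), the pull is back in (under 2 mm) and the lever stays down (over 0.47 rad) (x of pot1 in the frame of well between -0.085 and 0.085 m and y of pot1 in the frame of well between -0.085 and 0.085 m and z of each of pot1, pot2, pot3, pot4 in the frame of well below 0.008 m and angle between each of pot1, pot2, pot3, pot4's own z axis and vertical below 0.12 rad and linear speed of each of pot1, pot2, pot3, pot4 below 0.05 m/s and x of pot2 in the frame of well between -0.085 and 0.085 m and y of pot2 in the frame of well between -0.085 and 0.085 m and x of pot3 in the frame of well between -0.085 and 0.085 m and y of pot3 in the frame of well between -0.085 and 0.085 m and x of pot4 in the frame of well between -0.085 and 0.085 m and y of pot4 in the frame of well between -0.085 and 0.085 m and value of joint lid below 0.02 rad and value of joint pull below 0.002 m and value of joint lever above 0.47 rad); the robot touches nothing.
It fails at once if the jar or cup is shoved more than 6 cm (distance of any of spice_jar, cup from where it was at the start of the episode above 0.06 m).
It fails at once if the jar or cup is tipped over (angle between any of spice_jar, cup's own z axis and vertical above 0.6 rad).
Of pot1, pot2, pot3, pot4 only 2 to 4 are there at a start; the rules pass over those that are not, and their reading is None.
At some moment in a run one of pot1, pot2, pot3, pot4 may be knocked a few centimetres aside while the robot is not near it.
It also fails if it takes over 210 s, if anything falls off the work surface, if the arm or the gripper's body presses on something with over 40 N, if the wrist force passes 120 N, or if a joint passes its speed limit or range.

## Robot

A 6-joint arm with a two-finger parallel gripper is mounted at the origin on the work surface. World frame = base frame: x ahead of the robot, y to its left, z up, the work surface at z = 0. Lengths are in m, angles in rad, forces in N, time in s.
With the tool pointing down it reaches from about 0.4 to 0.825 m from the base axis. Payload 7 kg.
Tool frame: the origin (TCP) lies at the very end of the fingers, on their centre line; the grasp point (between the pads) lies bot.hold_point_z behind it (bot.hold_point_z is the distance from the TCP to the grasp point, in m); z points along the fingers, y is the direction in which the jaws open and shut (so a half turn about z gives the same grasp; the last joint's range is limited). The gripper opens to 85 mm and grips with 20 to 120 N. Pads are 22 mm wide; open, the fingers measure 114 mm over their backs; the gripper's body (76 mm by 85 mm) begins 54 mm behind the grasp point. The pads swing forward as they close: fully open they stand 13 mm farther back than shut.
Start: joints at [0.288, 0.359, 0.012, 0, -1.224, -0.288], TCP at [0.675, -0, 0.231] pointing down, gripper open.
Joint ranges: [-3.07, 3.07], [-1.43, 2.12], [-1.02, 1.25], [-3.03, 1.67], [-3.05, -0], [-3.03, 3.03]. Speed limits (rad/s): [2.39, 2.39, 3.01, 3.14, 3.14, 3.14].

## Interface

Orientations are given as a unit quaternion [x, y, z, w].
In Python, from plant import bot, optics gives the robot as it stands. Calls block until the motion is done:
- bot.move_to(position, orientation): joint-space move of the TCP to a pose.
- bot.move_linear(position, velocity=0.15, rotation=None): straight line of the TCP; rotation=None keeps the orientation; velocity is the mean speed in m/s.
- bot.goto_joints(angles): joint-space move.
- bot.open_jaws() and bot.clamp(newtons=None): open the fingers fully, or close them until they stop; newtons is the grip in N (None keeps the last).
- bot.sleep(seconds).
- bot.ik(position, orientation): joint angles nearest the present ones, or None.
- optics.capture(name): name is "scene" or "side" or "wrist"; returns a dict with "pixels" (400x640x3 uint8, red, green, blue), "K" (3x3 intrinsics, pixels), "R" (3x3) and "t" (3): a world point X has camera coordinates R X + t. Camera axes: x right, y down, z forward; pixel columns grow to the right and rows downward; lengths in m; the calibration is good to about 2 mm. A picture is of the moment at which its call begins. There is no depth.
A pose or a line that the arm cannot do raises bot.IKError and nothing moves.
- bot.close_job(): hands the job in, once; it reports no verdict.
Trained networks look in the newest picture that a camera, given by its name, has taken for a name from the list of things; names that differ only in an ending like _2 or _b are one class to them, and where a whole thing is asked for, a point or a joint stands for the part that bears it (a point fixed in the world has none). Each returns a list of dicts, best first, with "p" (0 to 1); they miss things now and then, are a little off and sometimes report something else, mostly with a low value. They report only what shows in the picture. A call takes as long as a camera call. They do not tell look-alikes from the thing itself.
- optics.recognise(camera, query): "rect" ([left, top, right, bottom] in pixels, round what is visible of it).
- optics.trace(camera, query): "pixels" (400x640 bool, what is visible of it) and "rect" ([left, top, right, bottom] in pixels, round what is visible of it).
Readings, each from a call of its own:
- bot.current_clock(): time.
- bot.current_joint_pos(): joint angles.
- bot.current_dq(): joint speeds.
- bot.current_joint_efforts(): joint torques, N m.
- bot.current_eef_pos(): TCP position.
- bot.current_eef_rot(): TCP orientation.
- bot.current_contact_force(): force on the tool from outside, world axes, zero at the start.
- bot.current_moment(): the same for the moment, N m.
- bot.current_opening(): opening from 0.0 (shut) to 1.0 (fully open).
Only numpy, scipy, OpenCV 4.12 (cv2) and the standard library are available. Lean on these libraries where they do the work, as an engineer would, in place of code of your own. Each camera call takes 0.05 s, during which the arm holds its last target.

## Working session

There is one attempt and no reset: what is moved stays moved. The work goes in short steps, each a Python script; the robot and the scene stay as the last script left them, time stands still between calls to the robot, and variables do not carry over. Pictures are saved under pics/ and viewed, and the job is handed in when it is done.

```bash
ls; mkdir -p pics; python3 - <<'E'
from plant import bot, optics
import cv2
print(bot.current_clock(), bot.hold_point_z, bot.current_eef_rot())
for n in ["scene","side","wrist"]:
    c=optics.capture(n); cv2.imwrite(f"pics/{n}0.png",c["pixels"][:,:,::-1]); print(n,c["K"].tolist(),c["R"].round(3).tolist(),c["t"].round(3).tolist())
E
```

```text
pics
0.0 0.0187 [-7.07053508e-01  7.07159564e-01  5.35247007e-04 -6.33532777e-04]
scene [[467.9084319659616, 0.0, 315.61599756264087], [0.0, 467.9084319659616, 197.85203394594976], [0.0, 0.0, 1.0]] [[-0.266, 0.964, 0.011], [0.728, 0.209, -0.653], [-0.632, -0.166, -0.757]] [0.162, -0.262, 1.493]
side [[376.47527930337804, 0.0, 322.8410110599159], [0.0, 376.47527930337804, 202.16251700184378], [0.0, 0.0, 1.0]] [[0.949, -0.316, -0.013], [-0.23, -0.66, -0.715], [0.218, 0.681, -0.699]] [-0.47, 0.166, 0.979]
wrist [[339.72005321053075, 0.0, 319.1013638339967], [0.0, 339.72005321053075, 196.6918138172694], [0.0, 0.0, 1.0]] [[-1.0, 0.001, 0.002], [0.002, 0.946, 0.325], [-0.002, 0.325, -0.946]] [0.674, -0.043, 0.382]
```

View pics/scene0.png

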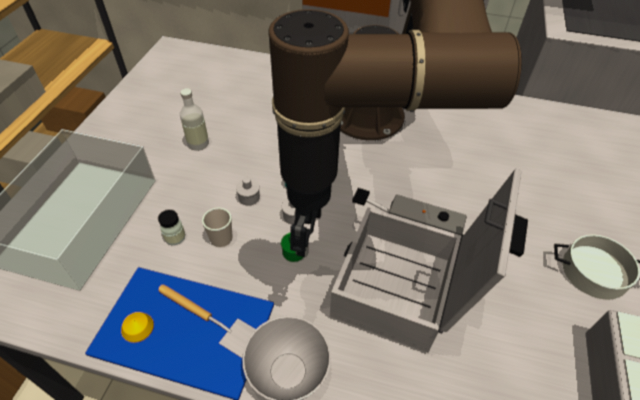

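View pics/side0.png

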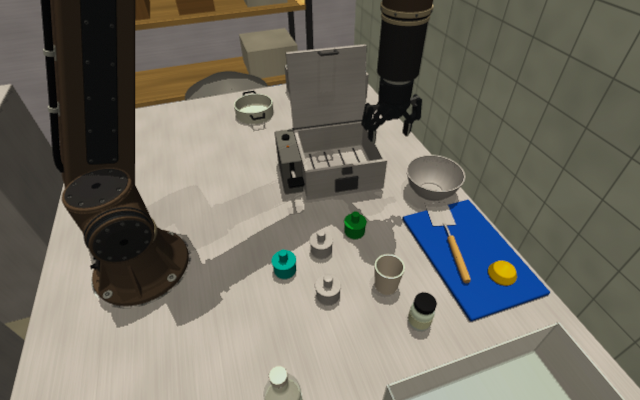

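View pics/wrist0.png

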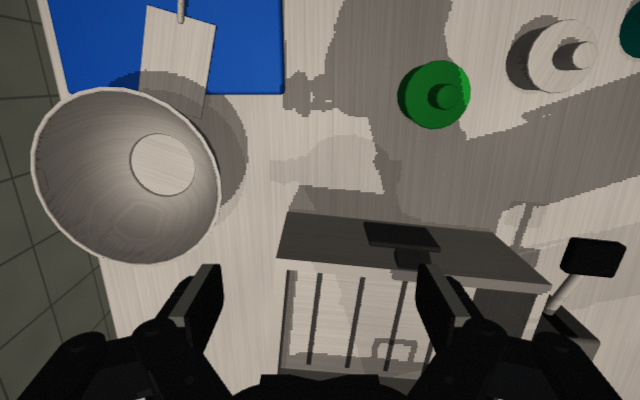

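```bash
cat > h.py <<'E'
from plant import bot, optics
import numpy as np, cv2
from scipy.optimize import least_squares
def proj(c,X):
    X=np.atleast_2d(X); p=X@np.array(c["R"]).T+np.array(c["t"]); q=p@np.array(c["K"]).T; return q[:,:2]/q[:,2:]
def ray(c,uv):
    R=np.array(c["R"]);o=-R.T@np.array(c["t"]); d=R.T@np.linalg.inv(c["K"])@np.array([uv[0],uv[1],1.]); return o,d/np.linalg.norm(d)
def onz(c,uv,z):
    o,d=ray(c,uv); return o+d*(z-o[2])/d[2]
def tri(obs):
    A=np.zeros((3,3));b=np.zeros(3)
    rs=[ray(c,u) for c,u in obs]
    for o,d in rs:
        P=np.eye(3)-np.outer(d,d);A+=P;b+=P@o
    X=np.linalg.solve(A,b); return X,[float(np.linalg.norm((np.eye(3)-np.outer(d,d))@(X-o))) for o,d in rs]
def cap(n,f=None):
    c=optics.capture(n)
    if f: cv2.imwrite(f"pics/{f}.png",c["pixels"][:,:,::-1])
    return c
E
python3 - <<'E'
from h import *
for n in ["scene","side"]:
    c=cap(n)
    for q in ["pot1","spice_jar","cup","lid_edge","pull_grip","lever_pad","warmer"]:
        for d in optics.trace(n,q)[:7]:
            m=d["pixels"]; col=np.median(c["pixels"][m],axis=0) if m.any() else None
            r=d["rect"]; print(n,q,round(d["p"],2),np.round(r),col, onz(c,((r[0]+r[2])/2,(r[1]+r[3])/2),0.03).round(3))
E
```

```text
scene pot1 0.83 [282. 232. 304. 264.] [ 7. 71. 21.] [ 0.571 -0.068  0.03 ]
scene pot1 0.75 [281. 200. 294. 224.] [152. 142. 131.] [ 0.471 -0.113  0.03 ]
scene pot1 0.58 [235. 178. 260. 209.] [152. 141. 131.] [ 0.438 -0.234  0.03 ]
scene spice_jar 0.95 [156. 209. 184. 244.] [111. 109.  89.] [ 0.594 -0.379  0.03 ]
scene spice_jar 0.73 [329. 171. 530. 352.] [85. 79. 73.] [0.52  0.253 0.03 ]
scene cup 0.79 [203. 207. 234. 245.] [124. 112.  95.] [ 0.559 -0.264  0.03 ]
scene lid_edge 0.85 [441. 171. 527. 331.] [59. 55. 52.] [0.455 0.375 0.03 ]
scene pull_grip 0.73 [511. 213. 526. 255.] [19. 19. 18.] [0.379 0.456 0.03 ]
scene lever_pad 0.77 [352. 188. 390. 210.] [19.  17.5 17. ] [0.367 0.084 0.03 ]
scene warmer 0.9 [332. 170. 528. 356.] [85. 79. 73.] [0.526 0.253 0.03 ]
scene warmer 0.61 [511. 214. 529. 254.] [19. 18. 18.] [0.378 0.459 0.03 ]
side pot1 0.81 [314. 274. 338. 304.] [174. 165. 149.] [ 0.424 -0.239  0.03 ]
side pot1 0.79 [310. 231. 333. 259.] [134. 127. 115.] [ 0.456 -0.108  0.03 ]
side pot1 0.71 [271. 250. 294. 282.] [  0.  126.5 108. ] [ 0.343 -0.142  0.03 ]
side spice_jar 0.77 [406. 296. 433. 333.] [89. 88. 69.] [ 0.601 -0.368  0.03 ]
side cup 0.91 [376. 256. 403. 296.] [103.  94.  78.] [ 0.581 -0.255  0.03 ]
side lid_edge 0.6 [284.  47. 366. 126.] [90. 85. 77.] [0.738 0.701 0.03 ]
side lever_pad 0.7 [286. 170. 303. 186.] [12. 12. 11.] [0.46  0.173 0.03 ]
side warmer 0.82 [275.  47. 388. 198.] [89. 84. 76.] [0.675 0.432 0.03 ]
```

```bash
python3 - <<'E'
from h import *
q=bot.current_eef_rot()
bot.move_to([0.5,-0.16,0.30],q)
print(bot.current_clock(),bot.current_joint_pos())
cap("scene","scene1");cap("side","side1");cap("wrist","wrist1")
E
```

```text
1.925 [ 6.49196878e-02  7.17580592e-02 -2.03195846e-01 -2.06446287e-04
 -1.29596089e+00 -6.47628161e-02]
```

View pics/scene1.png

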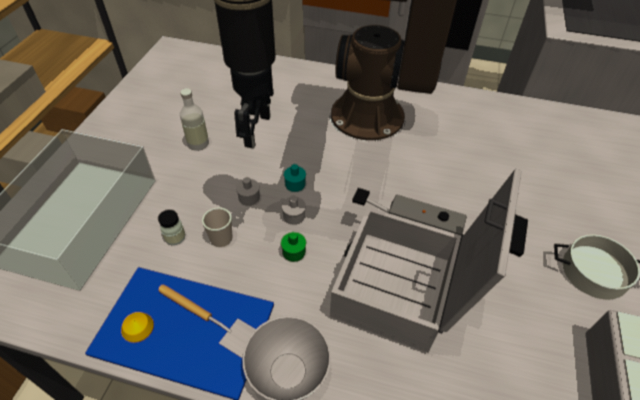

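View pics/side1.png

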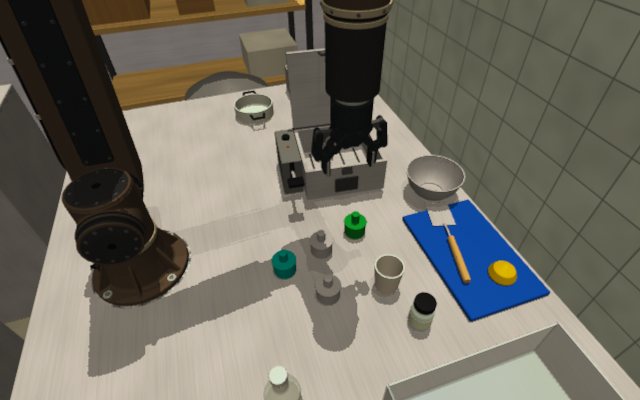

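View pics/wrist1.png

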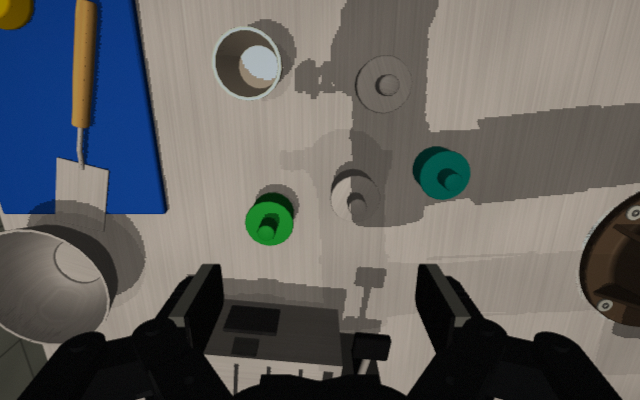

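```bash
python3 - <<'E'
import cv2
a=cv2.imread("pics/scene1.png")[165:365,320:540]; cv2.imwrite("pics/z1.png",cv2.resize(a,None,fx=3,fy=3,interpolation=cv2.INTER_CUBIC)[:600])
a=cv2.imread("pics/side0.png")[35:205,265:395]; cv2.imwrite("pics/z2.png",cv2.resize(a,None,fx=3.5,fy=3.5,interpolation=cv2.INTER_CUBIC))
E
```

```text
(no output)
```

View pics/z1.png

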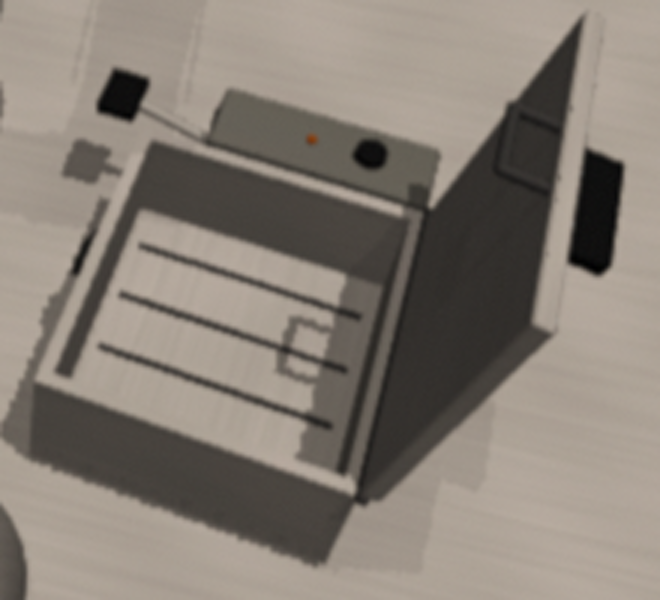

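View pics/z2.png

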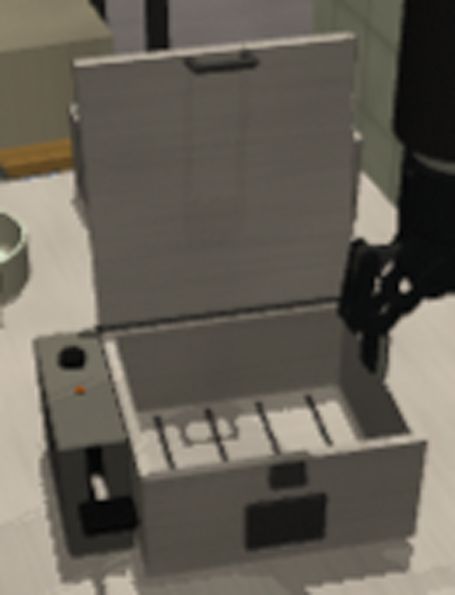

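```bash
python3 - <<'E'
from h import *
S=cap("scene");D=cap("side")
so=[((-110,-120,120),(332.7,291.7)),((110,-120,120),(438.3,329.3)),((110,120,120),(461.7,234.3)),((-110,120,120),(370.7,211.7)),((110,182,125),(466.7,215.7)),((-60,182,125),(396.7,194.3)),((110,-120,0),(427.3,353.3))]
do=[((-110,-120,120),(386.4,160.7)),((-110,120,120),(305,170.7)),((-110,-120,0),(383.6,187.9)),((-110,120,0),(307.9,197.9))]
def W(p,L):
    x,y,a=p; c,s=np.cos(a),np.sin(a); L=np.array(L)/1000.
    return L@np.array([[c,s,0],[-s,c,0],[0,0,1]])+[x,y,0]
def f(p): return np.r_[(proj(S,W(p,[o[0] for o in so]))-[o[1] for o in so]).ravel(),(proj(D,W(p,[o[0] for o in do]))-[o[1] for o in do]).ravel()]
r=least_squares(f,[.6,.15,1.57],loss="soft_l1")
print(r.x,f(r.x).reshape(-1,2).round(1))
# height check by triangulation of shared corners
for i,j in [(0,0),(3,1)]:
    print(tri([(S,so[i][1]),(D,do[j][1])]))
# lever pad
print(W(r.x,[(0,0,0)]))
for n in ["scene","side"]:
    print([ (d["rect"],d["p"]) for d in optics.trace(n,"lever_pad")[:2]])
# pots in wrist
c=cap("wrist")
for d in optics.trace("wrist","pot1"):
    print(d["p"],d["rect"],np.median(c["pixels"][d["pixels"]],axis=0))
for u in [(388,85),(355,200)]: print(onz(c,u,.073))
E
```

```text
[0.60448915 0.18246933 1.4593673 ] [[-1.2  0.3]
 [ 1.3  1.5]
 [ 0.7  2. ]
 [-3.  -4.5]
 [ 1.1 -1. ]
 [-0.8 -0.9]
 [ 0.2  2.5]
 [ 0.1 -1. ]
 [-0.1  0.9]
 [-1.2  2.3]
 [-1.2  4.3]]
(array([0.7101924 , 0.06051099, 0.11726829]), [0.0018371058006391595, 0.0018371058006391315])
(array([0.47726695, 0.09628007, 0.11327749]), [0.001550299134194721, 0.001550299134194628])
[[0.60448915 0.18246933 0.        ]]
[([351.9, 187.2, 387.8, 211.5], 0.74), ([439.7, 170.1, 527.5, 332.1], 0.15)]
[]
0.92 [352.3, 54.6, 414.6, 113.8] [108. 102.  94.]
0.89 [246.2, 192.3, 291.6, 245.6] [ 25. 128.  40.]
0.77 [329.8, 169.2, 375.2, 223.5] [91. 85. 79.]
0.6 [414.4, 145.1, 470.4, 200.9] [ 2. 83. 72.]
[ 0.4288208  -0.23913653  0.073     ]
[ 0.45864249 -0.11314526  0.073     ]
```

```bash
cat >> h.py <<'E'
from scipy.optimize import minimize
from scipy.spatial.transform import Rotation as Rr
Q0=np.array([-0.70710678,0.70710678,0,0])
def down(a): return (Rr.from_euler("z",a)*Rr.from_quat(Q0)).as_quat()
def potmask(c,p):
    t=np.linspace(0,2*np.pi,40,endpoint=False); m=np.zeros((400,640),np.uint8)
    def cyl(r,z0,z1):
        X=np.vstack([np.c_[p[0]+r*np.cos(t),p[1]+r*np.sin(t),np.full(40,p[2]+z)] for z in (z0,z1)])
        h=cv2.convexHull(np.round(proj(c,X)*16).astype(np.int32)); cv2.fillConvexPoly(m,h,255,cv2.LINE_AA,4)
    cyl(.029,0,.04);cyl(.031,.04,.045);cyl(.011,.045,.073); return m/255.
def fitpot(views,p0,fixz=None):
    def f(p):
        p=np.array([p[0],p[1],fixz if fixz is not None else p[2]])
        e=0
        for c,mk in views:
            m=potmask(c,p); e+=np.abs(m-mk).sum()/mk.sum()
        return e/len(views)
    n=2 if fixz is not None else 3
    s=np.vstack([p0[:n]]+[np.array(p0[:n])+d for d in np.eye(n)*.012])
    r=minimize(f,p0[:n],method="Nelder-Mead",options=dict(initial_simplex=s,xatol=2e-4,fatol=1e-4)); return r.x,r.fun
def pots(cam,f=None):
    c=cap(cam,f); out=[]
    for d in optics.trace(cam,"pot1"):
        m=d["pixels"]
        if d["p"]<.3 or m.sum()<50: continue
        col=np.median(c["pixels"][m],axis=0)
        if np.ptp(col)>40 : continue
        r=d["rect"]; out.append((c,m.astype(float),onz(c,((r[0]+r[2])/2,(r[1]+r[3])/2),.035),d["p"]))
    return out
E
python3 - <<'E'
from h import *
V=pots("wrist")
bot.move_to([0.5,-0.26,0.26],down(0)); V2=pots("wrist","wrist2")
for g in [(.43,-.239),(.459,-.113)]:
    vs=[]
    for V_ in (V,V2):
        for c,m,x,p in V_:
            if np.hypot(*(x[:2]-g))<.03: vs.append((c,m)); print(x.round(3),p)
    print("n",len(vs),fitpot(vs,[*g,0.0]),[fitpot([v],[*g],0.0) for v in vs])
print(bot.current_clock())
E
```

```text
[ 0.426 -0.239  0.035] 0.87
n 1 (array([ 0.42442275, -0.2386446 , -0.02185575]), np.float64(0.03289812719959779)) [(array([ 0.42876317, -0.23873933]), np.float64(0.10051533433886374))]
[ 0.455 -0.104  0.035] 0.83
[ 0.456 -0.105  0.035] 0.72
n 2 (array([ 0.45447377, -0.09932711, -0.00906154]), np.float64(0.06934817517916647)) [(array([ 0.45577441, -0.1036543 ]), np.float64(0.10491929581262761)), (array([ 0.45576338, -0.10399927]), np.float64(0.10596455175956844))]
3.0833
```

View pics/wrist2.png

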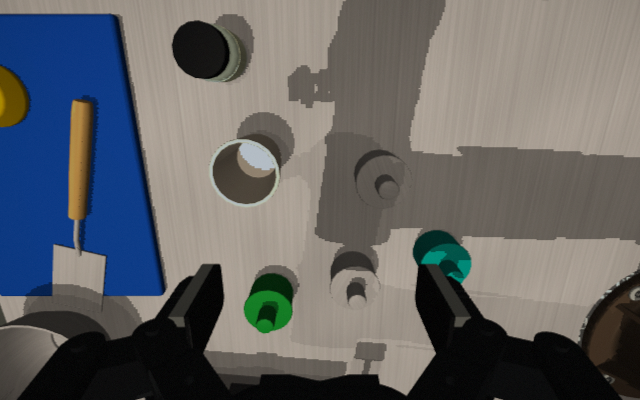

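```bash
python3 - <<'E'
import cv2,numpy as np
a=cv2.imread("pics/wrist1.png");b=cv2.imread("pics/wrist2.png")
def z(i,u,v): return cv2.resize(i[v-40:v+40,u-40:u+40],None,fx=4,fy=4,interpolation=cv2.INTER_CUBIC)
o=np.vstack([np.hstack([z(a,380,85),z(a,355,200)]),np.hstack([z(b,380,180),z(b,355,280)])])
o=np.clip(o*1.6,0,255).astype(np.uint8)
cv2.imwrite("pics/z3.png",cv2.resize(o,(600,600)))
E
```

```text
(no output)
```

View pics/z3.png

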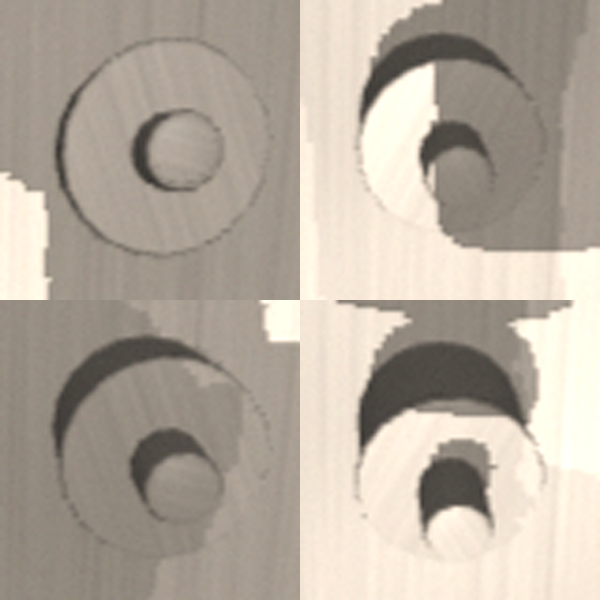

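```bash
python3 - <<'E'
from h import *
c2=cap("wrist")
bot.move_to([0.5,-0.16,0.30],down(0)); c1=cap("wrist")
for a,b in [((389.6,84.5),(388.8,189.9)),((358.5,207.2),(357.4,302.1))]:
    print(tri([(c1,a),(c2,b)]), onz(c1,a,.073),onz(c2,b,.073))
E
```

```text
(array([ 0.42871977, -0.23863964,  0.0743138 ]), [0.0006565751276999979, 0.0006565751277000296]) [ 0.42779515 -0.23866343  0.073     ] [ 0.42910725 -0.23821681  0.073     ]
(array([ 0.4555072 , -0.10271127,  0.07309288]), [0.0008570522800841816, 0.000857052280084172]) [ 0.45463258 -0.10266252  0.073     ] [ 0.45635897 -0.1026909   0.073     ]
```

```bash
cat >> h.py <<'E'
def Wp(L,p=None):
    x,y,a=WP if p is None else p; c,s=np.cos(a),np.sin(a); L=np.atleast_2d(L)
    return L@np.array([[c,s,0],[-s,c,0],[0,0,1]])+[x,y,0]
WP=(0.6045,0.1825,1.4594)
def overlay(c,f,p=None):
    im=c["pixels"][:,:,::-1].copy()
    for rx,ry,z,col in [(.11,.12,.12,(0,0,255)),(.1,.11,.12,(0,255,0)),(.1,.11,.03,(255,0,0)),(.11,.12,0,(0,255,255))]:
        q=proj(c,Wp([[-rx,-ry,z],[rx,-ry,z],[rx,ry,z],[-rx,ry,z]],p))
        cv2.polylines(im,[np.round(q).astype(np.int32)],True,col,1)
    q=proj(c,Wp([[-.06,.122,.125],[.11,.122,.125],[.11,.182,.125],[-.06,.182,.125]],p)); cv2.polylines(im,[np.round(q).astype(np.int32)],True,(255,0,255),1)
    cv2.imwrite(f"pics/{f}.png",im)
E
python3 - <<'E'
from h import *
bot.move_to([0.6,0.03,0.30],down(0)); print(bot.current_clock())
overlay(cap("wrist","wrist3"),"o1"); overlay(cap("scene"),"o2")
im=np.hstack([cv2.imread("pics/o1.png")]);cv2.imwrite("pics/o1.png",cv2.resize(im,(800,500)))
im=cv2.imread("pics/o2.png")[150:370,300:540];cv2.imwrite("pics/o2.png",cv2.resize(im,None,fx=2.7,fy=2.7))
E
```

```text
4.5583
```

View pics/o1.png

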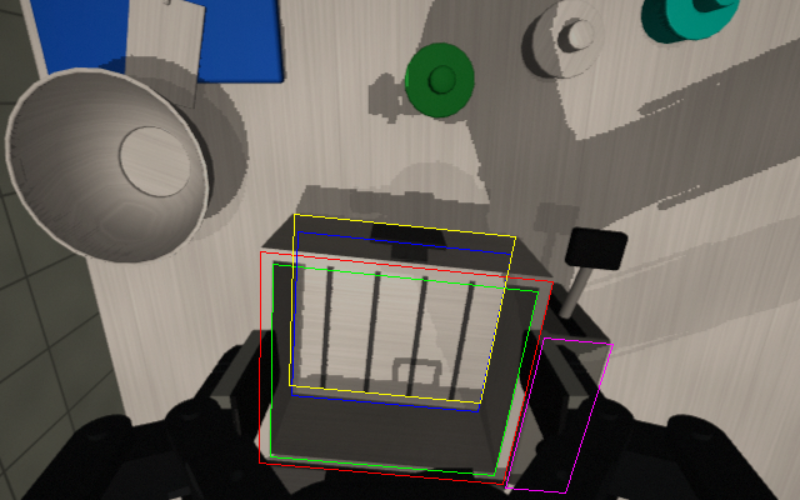

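View pics/o2.png

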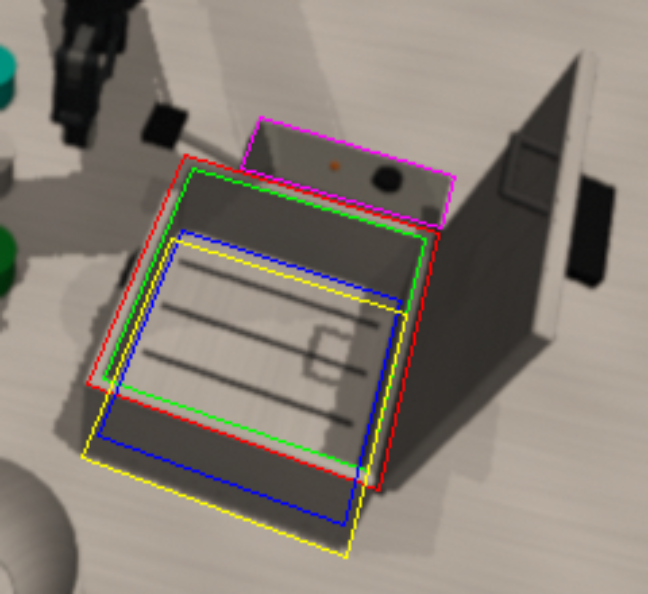

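```bash
sed -i 's/^WP=.*/WP=(0.6045,0.1805,1.4594)/' h.py; cat >> h.py <<'E'
YAW=1.4594-np.pi/2
def st(s=""): print(s,"t",round(bot.current_clock(),2),"p",np.round(bot.current_eef_pos(),4),"F",np.round(bot.current_contact_force(),1),"open",round(bot.current_opening(),3))
E
python3 - <<'E'
from h import *
c=cap("wrist");s=cap("scene")
print("pad",tri([(c,(478.4,199)),(s,(361,197))]), Wp([[0,0,0]]))
g=np.array([.4287,-.2386])
bot.move_to([*g,.17],down(0)); st()
cap("wrist","wA"); cap("side","sA")
bot.move_linear([*g,.050],.12); st("down")
bot.clamp(45); st("clamped")
bot.move_linear([*g,.13],.12); st("lift")
cap("side","sA2")
E
```

```text
pad (array([0.43143444, 0.06368723, 0.1032699 ]), [0.0005159573135237283, 0.0005159573135236301]) [[0.6045 0.1805 0.    ]]
 t 6.06 p [ 0.4299 -0.2384  0.1707] F [-0.4 -0.3 -1.1] open 1.001
down t 7.31 p [ 0.4292 -0.2386  0.0505] F [0.6 0.1 0.3] open 0.994
clamped t 7.92 p [ 0.4289 -0.2387  0.0503] F [-1.6  1.4  5.6] open 0.243
lift t 8.73 p [ 0.428  -0.2384  0.1292] F [-0. -1. -2.] open 0.24
```

View pics/sA2.png

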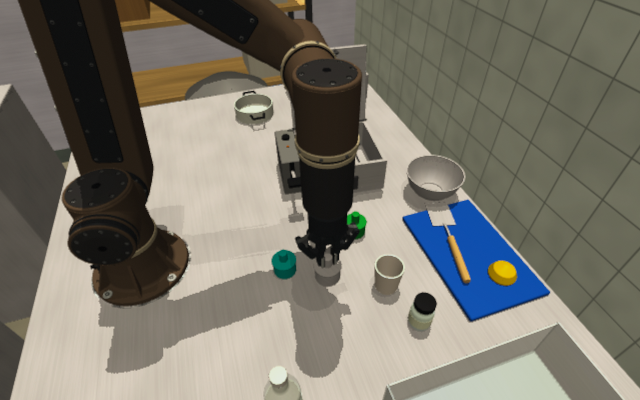

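```bash
python3 - <<'E'
from h import *
p=bot.current_eef_pos(); bot.move_linear([p[0],p[1],.25],.2)
t=Wp([[-.005,-.042,0]])[0]; print(t)
bot.move_to([t[0],t[1],.25],down(YAW)); st("over"); cap("scene","pA0"); cap("side","pA1")
E
```

```text
[0.64568385 0.17086202 0.        ]
over t 11.22 p [0.6456 0.1697 0.2502] F [-0.5  0.6 -2.3] open 0.242
```

View pics/pA0.png

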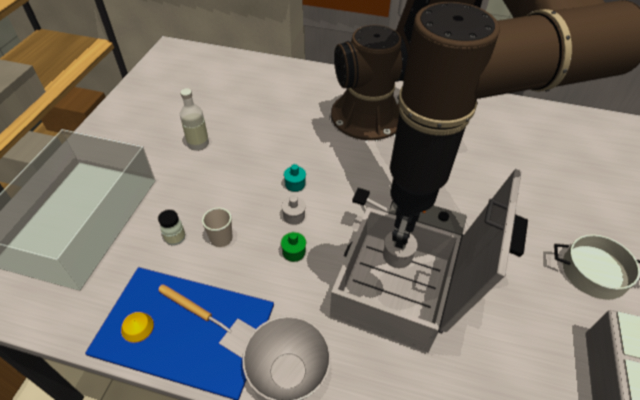

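View pics/pA1.png

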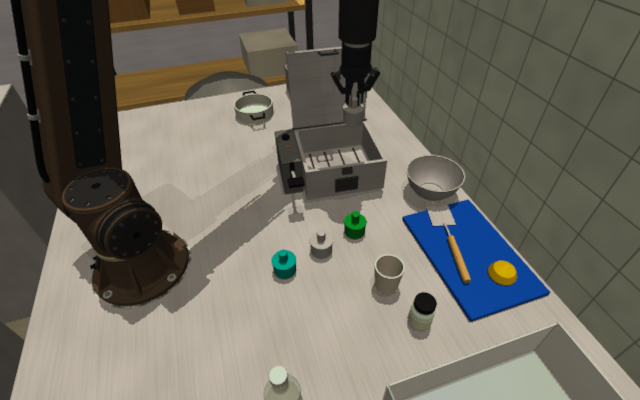

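```bash
python3 - <<'E'
from h import *
c=cap("scene")
for z in (.25,.4,.5,.55,.6,.65,.7): print(z,proj(c,[[.6457,.170,z]]).round(0), proj(c,[[.4,.40,z]]).round(0))
print(bot.current_joint_pos())
E
```

```text
0.25 [[400. 241.]] [[527. 174.]]
0.4 [[414. 187.]] [[555. 118.]]
0.5 [[426. 140.]] [[579.  72.]]
0.55 [[433. 113.]] [[592.  46.]]
0.6 [[441.  83.]] [[607.  16.]]
0.65 [[450.  48.]] [[624. -16.]]
0.7 [[460.   8.]] [[642. -52.]]
[ 5.48370483e-01  3.35915605e-01  2.23211645e-02  8.19658011e-05
 -1.25661156e+00 -6.61133838e-01]
```

```bash
python3 - <<'E'
from h import *
p=bot.current_eef_pos(); t=Wp([[-.005,-.042,0]])[0]
print(bot.ik([t[0],t[1],.082],down(YAW)))
bot.move_linear([t[0],t[1],.125],.12); st("mid"); cap("scene","pA2"); cap("side","pA3")
E
```

```text
[ 0.54995836  0.4669407  -0.18342264  0.         -0.92043299 -0.66135468]
mid t 12.57 p [0.6462 0.1711 0.1259] F [ 0.1 -0.1 -1.8] open 0.24
```

View pics/pA2.png

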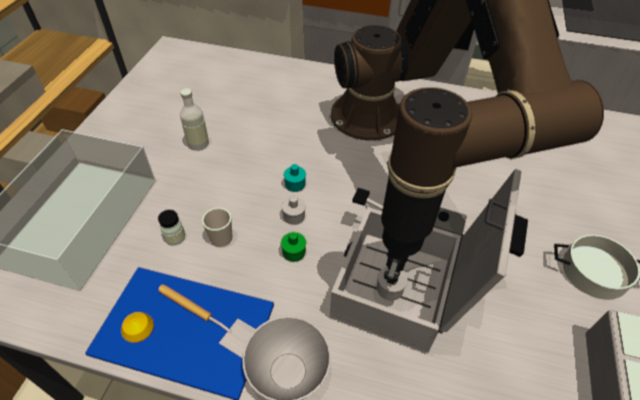

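View pics/pA3.png

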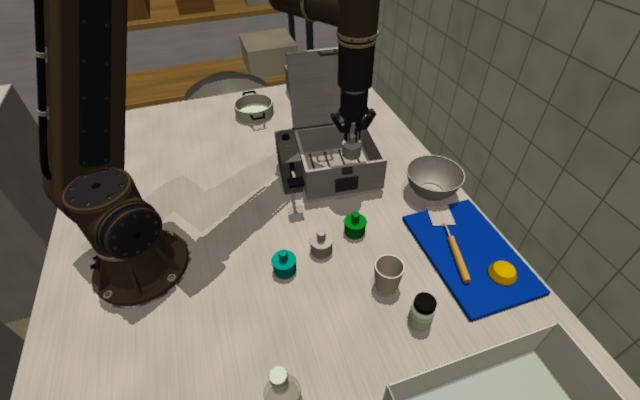

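```bash
python3 - <<'E'
from h import *
c=cap("side");s=cap("scene")
for z in (.36,.4,.44,.48,.52,.55): print(z,[proj(c,[[.646-.52*k,.17+.85*k,z]]).round(0)[0].tolist()+proj(s,[[.646-.52*k,.17+.85*k,z]]).round(0)[0].tolist() for k in (0,.08,.15,.22)])
E
python3 -c "
import cv2
a=cv2.imread('pics/pA3.png')[0:130,250:400];cv2.imwrite('pics/z4.png',cv2.resize(a,None,fx=4,fy=4))
a=cv2.imread('pics/pA2.png')[60:260,370:610];cv2.imwrite('pics/z5.png',cv2.resize(a,None,fx=3,fy=3))"
```

```text
0.36 [[355.0, 67.0, 410.0, 203.0], [331.0, 59.0, 453.0, 193.0], [312.0, 53.0, 490.0, 185.0], [294.0, 46.0, 525.0, 178.0]]
0.4 [[356.0, 52.0, 414.0, 187.0], [331.0, 44.0, 459.0, 177.0], [312.0, 38.0, 497.0, 169.0], [293.0, 32.0, 533.0, 161.0]]
0.44 [[357.0, 36.0, 419.0, 170.0], [331.0, 29.0, 465.0, 160.0], [311.0, 23.0, 504.0, 152.0], [292.0, 17.0, 542.0, 144.0]]
0.48 [[357.0, 19.0, 423.0, 151.0], [332.0, 12.0, 472.0, 141.0], [310.0, 6.0, 512.0, 133.0], [291.0, 1.0, 552.0, 125.0]]
0.52 [[358.0, 1.0, 429.0, 130.0], [332.0, -6.0, 479.0, 121.0], [310.0, -11.0, 521.0, 112.0], [290.0, -16.0, 562.0, 105.0]]
0.55 [[359.0, -14.0, 433.0, 113.0], [332.0, -20.0, 485.0, 104.0], [309.0, -25.0, 529.0, 96.0], [289.0, -29.0, 570.0, 88.0]]
```

View pics/z4.png

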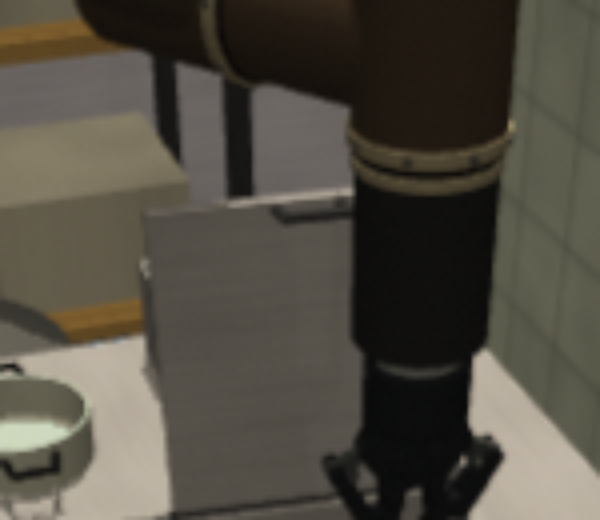

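View pics/z5.png

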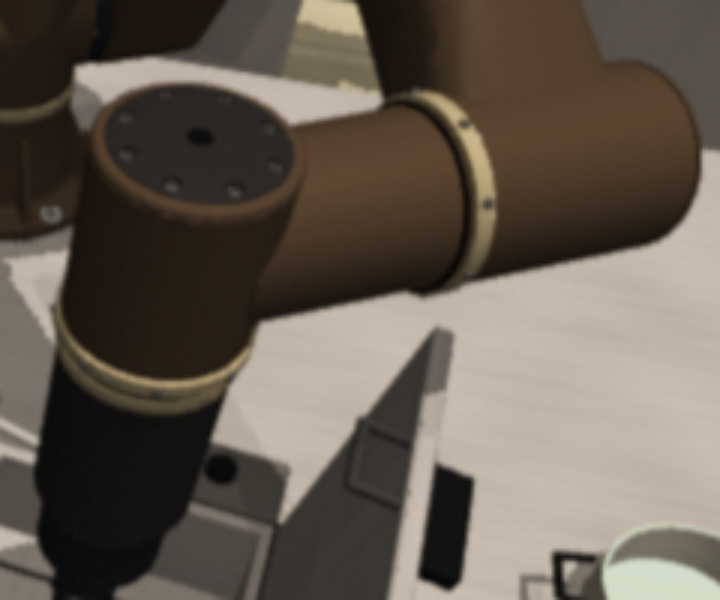

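```bash
python3 - <<'E'
from h import *
t=Wp([[-.005,-.042,0]])[0]
bot.move_linear([t[0],t[1],.090],.1); st("pre")
z=.089
while z>.077:
    bot.move_linear([t[0],t[1],z],.03)
    F=np.array(bot.current_contact_force())
    if F[2]>2.5: break
    z-=.002
st("down"); bot.open_jaws(); bot.sleep(.2); st("open")
bot.move_linear([t[0],t[1],.25],.15); bot.sleep(.1)
cap("scene","pA4"); cap("side","pA5")
E
python3 -c "
import cv2
import numpy as np
a=cv2.imread('pics/pA5.png')[100:220,250:420]
b=cv2.imread('pics/pA4.png')[180:360,300:540]
cv2.imwrite('pics/z6.png',np.vstack([cv2.resize(a,(425,300)),cv2.resize(b,(425,300))]))"
```

```text
pre t 13.27 p [0.6458 0.1708 0.0899] F [ 0.3 -0.4 -2.6] open 0.242
down t 14.77 p [0.646  0.1709 0.0804] F [-3.3 -0.7  5.8] open 0.242
open t 15.62 p [0.6457 0.1708 0.079 ] F [-0.9  0.2  0.7] open 1.005
```

View pics/z6.png

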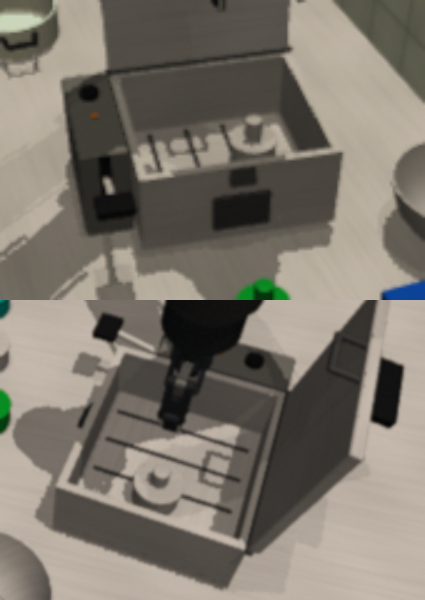

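```bash
python3 - <<'E'
from h import *
bot.move_to([.4555,-.1027,.22],down(0)); st()
cap("wrist","wB"); cap("side","sB")
E
```

```text
t 18.38 p [ 0.4566 -0.1022  0.2203] F [-0.2  0.2  0.5] open 0.996
```

View pics/wB.png

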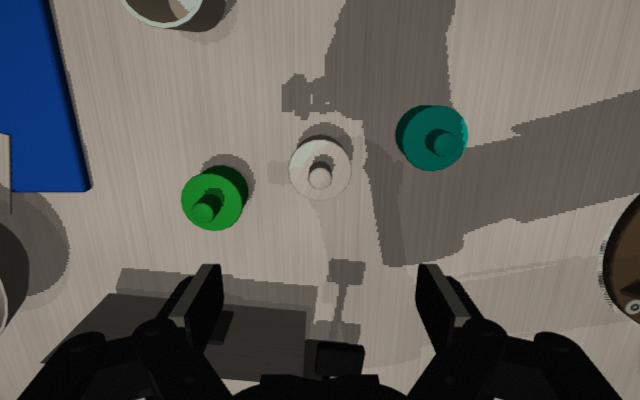

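View pics/sB.png

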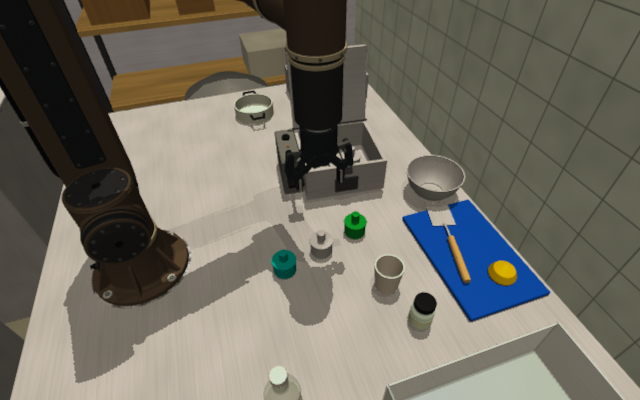

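```bash
python3 - <<'E'
from h import *
c=cap("wrist"); print(proj(c,[[.4555,-.1027,.073]]),onz(c,(319,178),.073))
E
```

```text
[[320.17133463 179.89633837]] [ 0.45653838 -0.10444595  0.073     ]
```

```bash
python3 - <<'E'
from h import *
g=[.456,-.1035]
bot.move_linear([*g,.16],.15)
bot.move_linear([*g,.050],.12); st("down")
bot.clamp(45); st("clamped")
bot.move_linear([*g,.25],.2); st("lift")
t=Wp([[-.005,.042,0]])[0]
bot.move_to([t[0],t[1],.25],down(YAW)); st("over")
bot.move_linear([t[0],t[1],.125],.12); st("mid"); cap("scene","pB2"); cap("side","pB3")
E
python3 -c "
import cv2
import numpy as np
a=cv2.imread('pics/pB3.png')[0:240,200:440]
b=cv2.imread('pics/pB2.png')[60:360,300:600]
cv2.imwrite('pics/z7.png',np.hstack([cv2.resize(a,(400,400)),cv2.resize(b,(400,400))]))"
```

```text
down t 20.14 p [ 0.4566 -0.1034  0.0507] F [-0.2  0.   0.6] open 1.003
clamped t 20.75 p [ 0.4564 -0.1035  0.0503] F [ 0.4 -0.   3.7] open 0.239
lift t 21.9 p [ 0.4551 -0.1035  0.2486] F [ 0.1  0.3 -4.4] open 0.243
over t 23.06 p [0.5619 0.1792 0.2497] F [ 0.8 -0.5 -3.5] open 0.24
mid t 24.25 p [0.5627 0.1804 0.1258] F [-0.3 -0.8 -3. ] open 0.241
```

View pics/z7.png

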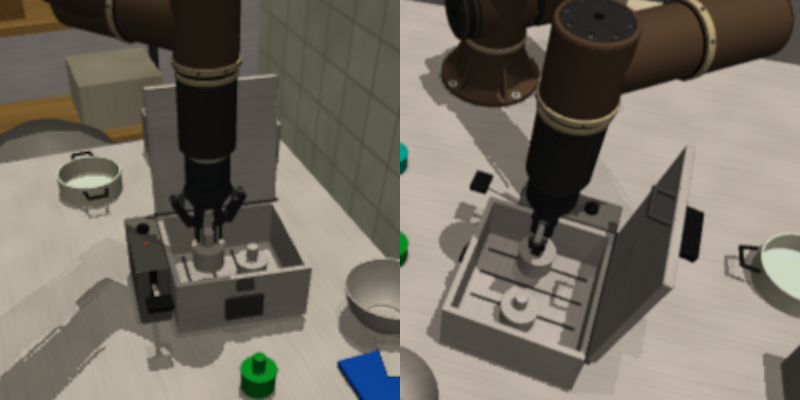

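```bash
python3 - <<'E'
from h import *
t=Wp([[-.005,.042,0]])[0]
bot.move_linear([t[0],t[1],.090],.1); st("pre")
z=.089
while z>.077:
    bot.move_linear([t[0],t[1],z],.03)
    F=np.array(bot.current_contact_force())
    if F[2]>1.5: break
    z-=.002
st("down"); bot.open_jaws(); bot.sleep(.2); st("open")
bot.move_linear([t[0],t[1],.25],.15); bot.sleep(.1)
bot.move_to([.6,0.0,.30],down(0)); st()
overlay(cap("wrist","pB6"),"ow"); cap("scene","pB4"); cap("side","pB5")
E
python3 -c "
import cv2
import numpy as np
a=cv2.imread('pics/pB5.png')[0:240,200:440]
b=cv2.imread('pics/pB4.png')[60:360,300:600]
cv2.imwrite('pics/z8.png',np.hstack([cv2.resize(a,(400,400)),cv2.resize(b,(400,400))]))"
```

```text
pre t 24.85 p [0.5624 0.1802 0.0901] F [-0.1  0.  -2.2] open 0.235
down t 26.35 p [0.5625 0.1802 0.0803] F [-2.5 -1.4  7.4] open 0.24
open t 27.2 p [0.5622 0.1802 0.079 ] F [ 0.5 -0.1 -0.3] open 1.002
 t 29.38 p [ 5.999e-01 -4.000e-04  2.996e-01] F [-0.2 -0.   0.6] open 1.003
```

View pics/z8.png

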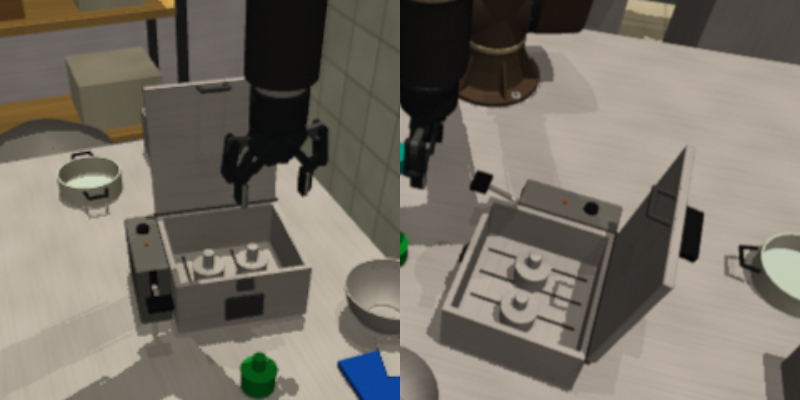

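View pics/ow.png

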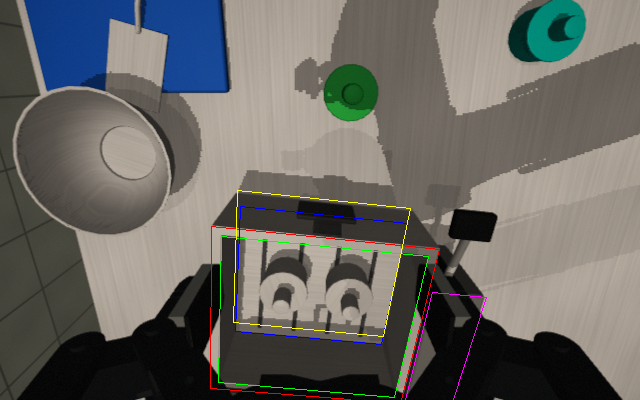

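```bash
python3 - <<'E'
from h import *
t=Wp([[.27,.085,0]])[0]; print(t)
for z in (.46,.30,.27): print(bot.ik([t[0],t[1],z],down(YAW)))
bot.clamp(20)
bot.move_linear([.6,0,.46],.25)
bot.move_to([t[0],t[1],.46],down(YAW)); st()
cap("wrist","wL"); cap("scene","sL"); cap("side","dL")
E
```

```text
[0.55004169 0.45827561 0.        ]
[ 0.96585337  0.39788368  0.57108473  0.         -1.74399738 -1.0772497 ]
[ 0.96585337  0.39794537  0.22431659  0.         -1.39716754 -1.0772497 ]
[ 0.96585337  0.40825125  0.17388912  0.         -1.33643419 -1.0772497 ]
 t 32.77 p [0.5507 0.4572 0.4605] F [-0.9 -0.7  0.3] open 0.001
```

View pics/wL.png

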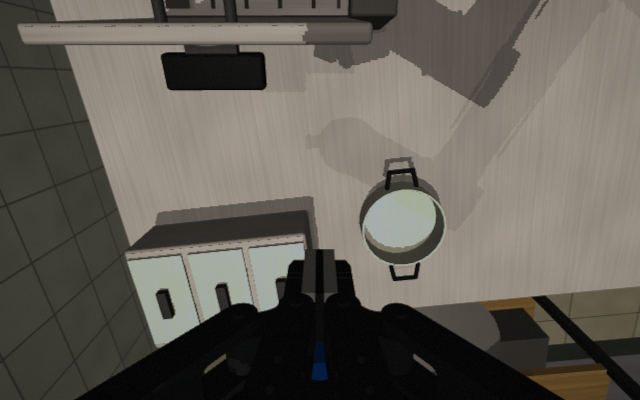

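View pics/sL.png

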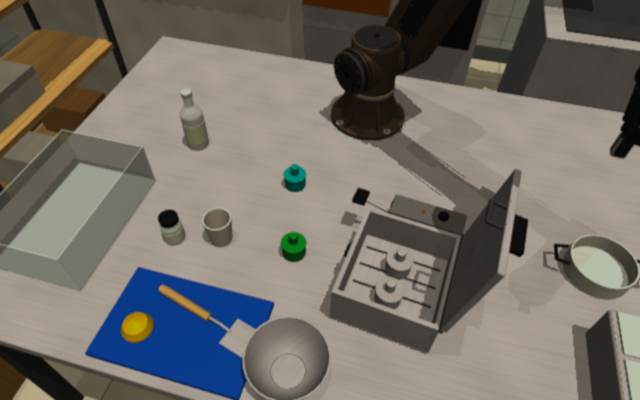

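```bash
python3 - <<'E'
from h import *
def w(x,z,y=.085): 
    t=Wp([[x,y,0]])[0]; return [t[0],t[1],z]
bot.move_linear(w(.27,.29),.2); st("low")
for x in [.22,.18,.15,.12,.09,.06,.045,.03]:
    bot.move_linear(w(x,.29),.08); st(x)
cap("scene","L1")
bot.sleep(.5)
bot.move_linear(w(.03,.42),.15)
bot.sleep(2.5); st()
cap("scene","L2")
E
python3 -c "
import cv2
import numpy as np
a=cv2.imread('pics/L1.png')[60:360,300:600]
b=cv2.imread('pics/L2.png')[60:360,300:600]
cv2.imwrite('pics/z9.png',np.hstack([cv2.resize(a,(400,400)),cv2.resize(b,(400,400))]))"
```

```text
low t 33.92 p [0.5506 0.4585 0.2916] F [-0.5  1.   0.3] open 0.0
0.22 t 34.69 p [0.5446 0.4086 0.2902] F [ 0.5 -0.1  0.2] open 0.001
0.18 t 35.34 p [0.5402 0.3687 0.2904] F [-0.1  0.8  0.4] open 0.001
0.15 t 35.87 p [0.5369 0.3392 0.2904] F [0.7 1.9 2.5] open -0.001
0.12 t 36.39 p [0.5332 0.3084 0.2899] F [0.6 0.  1. ] open -0.003
0.09 t 36.92 p [0.53   0.2787 0.2903] F [0.5 0.2 0.7] open -0.001
0.06 t 37.44 p [0.5267 0.2489 0.2903] F [ 0.4 -0.5  0.7] open -0.002
0.045 t 37.77 p [0.525  0.2343 0.2901] F [ 0.  -0.8 -0.6] open 0.003
0.03 t 38.11 p [0.5233 0.2192 0.2902] F [ 0.2  1.3 -0.6] open 0.001
 t 42.17 p [0.5234 0.2198 0.42  ] F [ 0.3 -0.1  0.3] open -0.005
```

View pics/z9.png

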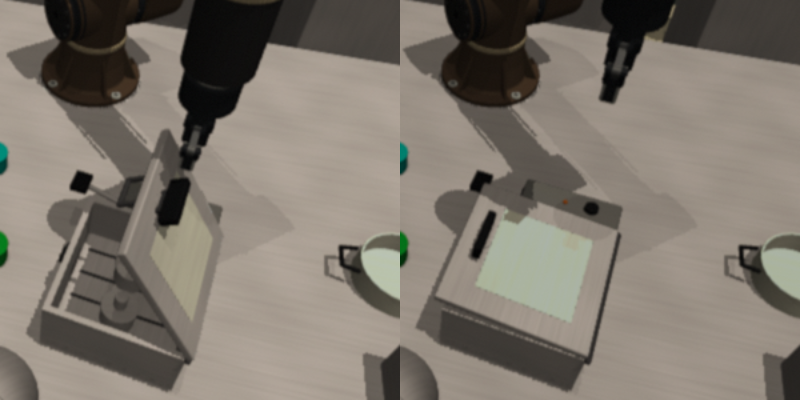

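```bash
python3 - <<'E'
from h import *
t=Wp([[-.09,0,0]])[0]; print(t)
for s in (1,-1): print(bot.ik([t[0],t[1],.3],down(YAW+s*np.pi/2)))
bot.move_to([t[0],t[1],.30],down(YAW+np.pi/2)); st()
c=cap("wrist","wP");s=cap("scene","sP");cap("side","dP")
for n in("wrist","scene","side"): print(n,[(d["p"],d["rect"]) for d in optics.trace(n,"pull_grip")[:2]])
E
```

```text
[0.59449505 0.09105783 0.        ]
[ 0.47656377  0.20229454 -0.04800776  0.         -1.32049403  0.98283623]
[ 0.47656377  0.20229454 -0.04800776  0.         -1.32049403 -2.15875643]
 t 43.83 p [0.5946 0.0913 0.3003] F [ 0.1 -0.1  0.6] open -0.002
wrist [(0.7, [309.1, 138.2, 331.4, 236.9])]
scene [(0.5, [354.6, 218.8, 372.4, 253.8])]
side [(0.83, [332.2, 141.3, 364.2, 155.6])]
```

View pics/wP.png

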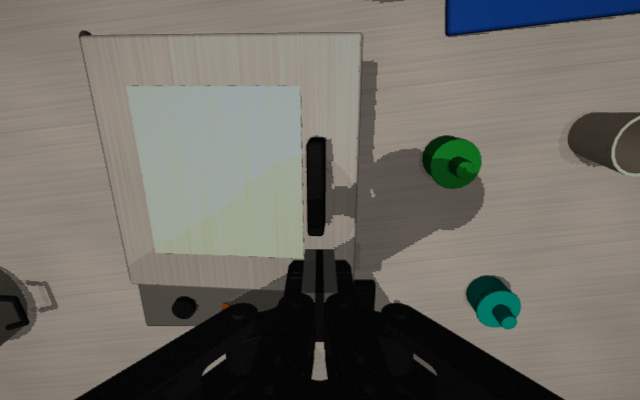

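View pics/dP.png

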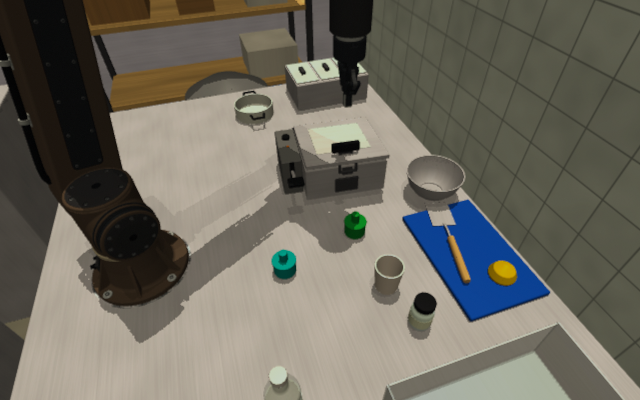

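```bash
python3 - <<'E'
from h import *
c=cap("wrist");s=cap("scene");d=cap("side")
print(tri([(c,(318,187)),(s,(363.5,236)),(d,(348,148))]))
print([onz(c,(318,v),.18).round(4).tolist() for v in (138,187,237)], Wp([[-.09,0,0]]))
E
```

```text
(array([0.59673447, 0.09248107, 0.17025657]), [0.003499336071284465, 0.004901957350264063, 0.006533331682326142])
[[0.6356, 0.0869, 0.18], [0.5962, 0.0914, 0.18], [0.5518, 0.0964, 0.18]] [[0.59449505 0.09105783 0.        ]]
```

```bash
python3 - <<'E'
from h import *
x,y=.595,.0908
bot.move_linear([x,y,.21],.15); st("above")
z=.200
while z>.150:
    bot.move_linear([x,y,z],.03)
    F=np.array(bot.current_contact_force()); p=bot.current_eef_pos()
    print(round(z,4),round(p[2],4),F.round(1))
    if F[2]>32: break
    z-=.002
bot.sleep(.4); st("held"); cap("side","P1")
E
python3 -c "
import cv2
a=cv2.imread('pics/P1.png')[90:210,260:410];cv2.imwrite('pics/z10.png',cv2.resize(a,None,fx=4,fy=4))"
```

```text
above t 45.03 p [0.5956 0.0909 0.2109] F [0.6 1.1 0.6] open -0.003
0.2 0.2 [-0.4 -0.  -0.1]
0.198 0.1979 [-0.1 -0.5  0. ]
0.196 0.1958 [ 0.2 -0.3 -0.5]
0.194 0.1938 [-0.4  0.   0. ]
0.192 0.1918 [-0.3 -1.4  0.6]
0.19 0.1898 [-0.3 -0.2 -0.3]
0.188 0.1878 [0.4 0.1 1.6]
0.186 0.186 [0.5 0.1 0.2]
0.184 0.1845 [-0.5 -1.6  3.4]
0.182 0.1829 [-1.8 -3.1  7.9]
0.18 0.1814 [-1.7 -4.8 10.9]
0.178 0.1799 [-4.1 -6.4 13.4]
0.176 0.1784 [-4.9 -7.9 18. ]
0.174 0.1741 [-0.2  0.5 -0.1]
0.172 0.1713 [ 0.5 -0.2  0.5]
0.17 0.1701 [-0.4  0.2  2.3]
0.168 0.1698 [-5.2 -0.6 13.6]
0.166 0.1696 [-9.5  1.3 24.4]
0.164 0.1694 [-14.6   0.9  36.2]
held t 50.42 p [0.5957 0.0909 0.1693] F [-14.9   1.1  35.6] open -0.003
```

View pics/z10.png

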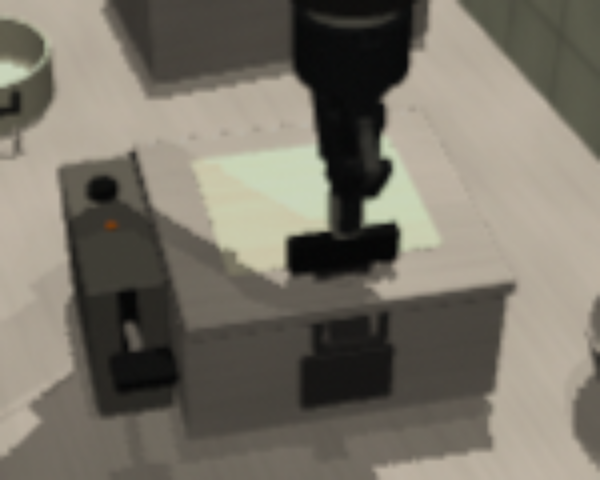

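```bash
python3 - <<'E'
from h import *
x,y=.595,.0908
bot.move_linear([x,y,.22],.1); bot.open_jaws()
bot.move_linear([x,y,.149],.08); st("around")
bot.clamp(50); bot.sleep(.3); st("grip"); cap("side","T0")
F0=np.array(bot.current_contact_force()); z0=bot.current_eef_pos()[2]
for i in range(1,15):
    bot.move_linear([x,y,.149+.001*i],.02); bot.sleep(.15)
    F=np.mean([bot.current_contact_force() for _ in range(5)],axis=0); p=bot.current_eef_pos()
    print(i,round((p[2]-z0)*1e3,2),(F-F0).round(1),F.round(1))
    if (F-F0)[2]<-7.3: break
bot.sleep(.6); st("hold"); cap("side","T1"); cap("scene","T2")
E
python3 -c "
import cv2,numpy as np
o=[cv2.resize(cv2.imread('pics/%s.png'%n)[100:210,270:400],None,fx=3,fy=3) for n in('T0','T1')]
cv2.imwrite('pics/z11.png',np.hstack(o))"
```

```text
around t 52.99 p [0.5954 0.0909 0.1496] F [ 0.5 -0.1  0.2] open 1.002
grip t 53.94 p [0.595  0.0905 0.1493] F [-1.5 -3.6  5.6] open 0.147
1 0.29 [ 2.5 -1.6 -4.6] [ 0.9 -6.4  0.3]
2 1.18 [ 4.7  0.2 -7.6] [ 3.1 -4.6 -2.6]
hold t 55.39 p [0.5949 0.0906 0.1504] F [ 2.  -5.2 -3. ] open 0.15
```

View pics/z11.png

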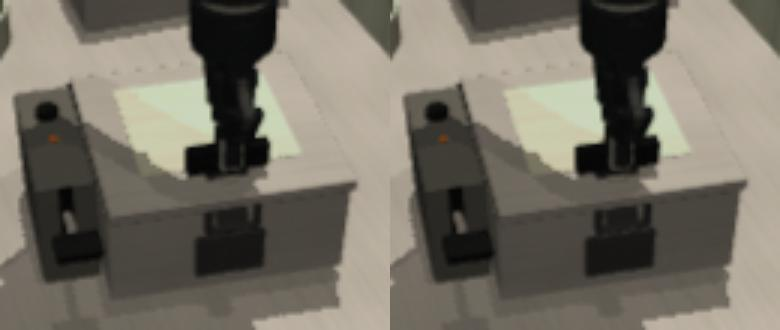

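```bash
python3 - <<'E'
from h import *
x,y=.595,.0908
for i in range(3,16):
    bot.move_linear([x,y,.149+.001*i],.02); bot.sleep(.15)
    F=np.mean([bot.current_contact_force() for _ in range(5)],axis=0); p=bot.current_eef_pos()
    print(i,round(p[2],5),F.round(1))
    if F[2]<-7.6: break
bot.sleep(.6); st("hold"); cap("side","T1"); cap("scene","T2")
E
python3 -c "
import cv2,numpy as np
o=[cv2.resize(cv2.imread('pics/%s.png'%n)[100:210,270:400],None,fx=3,fy=3) for n in('T0','T1')]
cv2.imwrite('pics/z11.png',np.hstack(o))"
```

```text
3 0.15101 [ 3.  -5.  -5.3]
4 0.15196 [ 2.9 -5.3 -6.5]
5 0.1529 [ 4.2 -5.7 -6.3]
6 0.15386 [ 4.  -4.3 -7.9]
hold t 57.69 p [0.5949 0.0907 0.1538] F [ 3.8 -5.9 -7. ] open 0.154
```

View pics/z11.png

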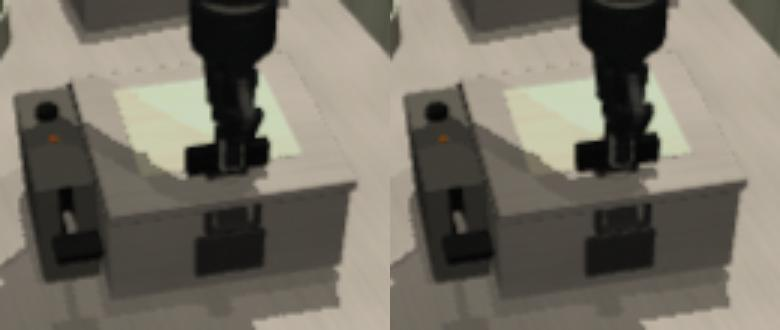

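```bash
python3 - <<'E'
from h import *
x,y=.595,.0908
for i in range(7,20):
    bot.move_linear([x,y,.149+.001*i],.02); bot.sleep(.15)
    F=np.mean([bot.current_contact_force() for _ in range(5)],axis=0); p=bot.current_eef_pos()
    print(i,round(p[2],5),F.round(1))
    if F[2]<-11: break
bot.sleep(.6); st("hold"); cap("side","T1"); cap("scene","T2")
E
python3 -c "
import cv2,numpy as np
o=[cv2.resize(cv2.imread('pics/%s.png'%n)[100:210,270:400],None,fx=3,fy=3) for n in('T0','T1')]
cv2.imwrite('pics/z11.png',np.hstack(o))"
```

```text
7 0.15479 [ 4.2 -4.9 -7.6]
8 0.15572 [ 4.2 -4.  -7.1]
9 0.15665 [ 4.8 -5.2 -8.1]
10 0.15758 [ 4.3 -4.9 -8.1]
11 0.15857 [ 4.6 -5.  -9. ]
12 0.15881 [  6.6  -4.9 -13.7]
hold t 60.79 p [0.5948 0.0907 0.1588] F [  7.5  -4.3 -13.1] open 0.149
```

View pics/z11.png

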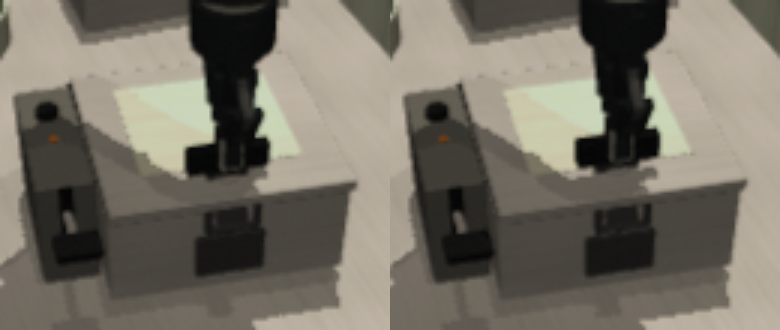

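```bash
python3 - <<'E'
from h import *
x,y=.595,.0908
bot.move_linear([x,y,.150],.03); bot.sleep(.2); bot.open_jaws(); bot.sleep(.2)
bot.move_linear([x,y,.24],.15); st("rel")
bot.clamp(20)
t=Wp([[-.14,.16,0]])[0]; print(t)
for a in (YAW+np.pi/2,YAW-np.pi/2):
  for z in (.2,.065): print(bot.ik([t[0],t[1],z],down(a)))
bot.move_to([.53,.0,.28],down(0)); st()
cap("wrist","wV1"); c=cap("scene","sV1"); cap("side","dV1")
E
python3 -c "
import cv2,numpy as np
o=[cv2.resize(cv2.imread('pics/dV1.png')[120:210,265:395],None,fx=3,fy=3),cv2.resize(cv2.imread('pics/sV1.png')[170:260,330:460],None,fx=3,fy=3)]
cv2.imwrite('pics/z12.png',np.vstack(o))"
```

```text
rel t 63.26 p [0.5944 0.0907 0.239 ] F [ 0.6 -0.2 -0.3] open 1.003
[0.42992845 0.05915431 0.        ]
[ 0.59451161 -0.02489678 -0.53636694  0.         -1.05932617  0.86488839]
[ 5.94511609e-01  1.52337510e-01 -7.20309348e-01  4.44089210e-16
 -6.98149469e-01  8.64888391e-01]
[ 0.59451161 -0.02489678 -0.53636694  0.         -1.05932617 -2.27670426]
[ 5.94511609e-01  1.52337510e-01 -7.20309348e-01 -4.44089210e-16
 -6.98149469e-01 -2.27670426e+00]
 t 65.25 p [5.301e-01 1.000e-04 2.799e-01] F [ 0.2 -0.5  0.1] open -0.003
```

View pics/wV1.png

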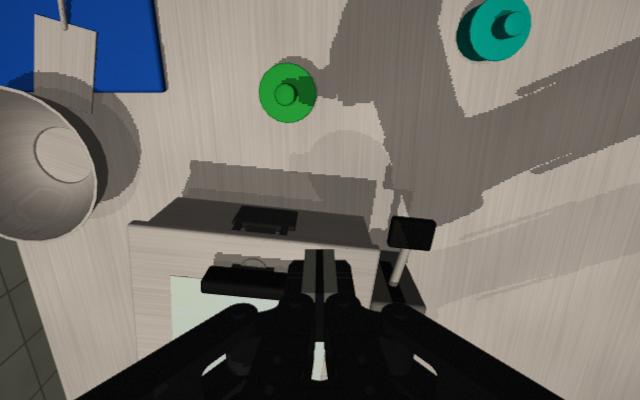

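View pics/z12.png

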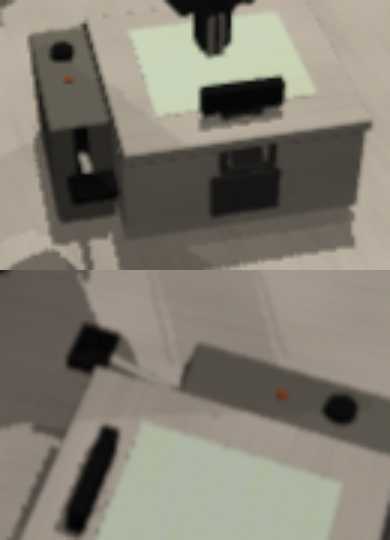

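```bash
python3 - <<'E'
import cv2,numpy as np
a=cv2.imread('pics/wV1.png')[200:270,370:460];b=cv2.imread('pics/wrist3.png')[165:235,435:525];c=cv2.imread('pics/sV1.png')[175:220,340:400]
f=lambda i,k:np.clip(cv2.resize(i,None,fx=k,fy=k,interpolation=cv2.INTER_CUBIC).astype(float)*2.2,0,255).astype(np.uint8)
cv2.imwrite('pics/z13.png',np.vstack([np.hstack([f(a,4),f(b,4)]),cv2.resize(f(c,5),(720,280))]))
E
```

```text
(no output)
```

View pics/z13.png

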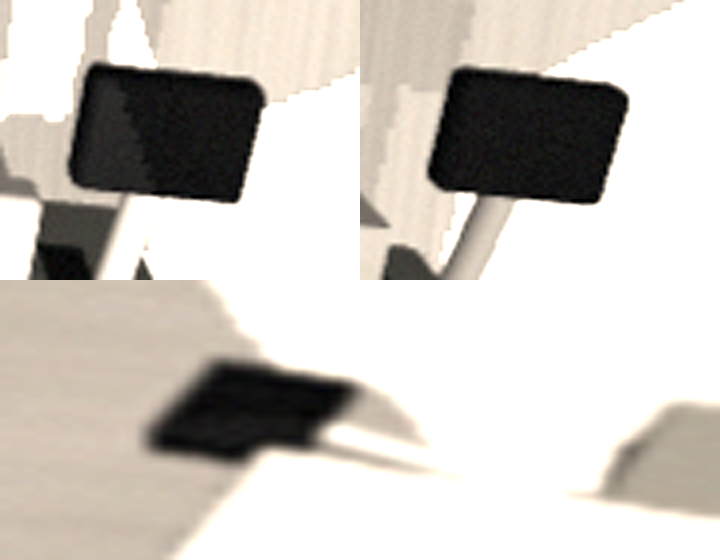

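```bash
python3 - <<'E'
from h import *
c=cap("wrist");s=cap("scene")
X,_=tri([(c,(411.7,233)),(s,(360.8,196))]);print(X,_)
print(onz(c,(411.7,233),.114),onz(s,(360.8,196),.114))
p=onz(c,(411.7,233),.114); d=p-Wp([[0,0,0]])[0]; ca,sa=np.cos(WP[2]),np.sin(WP[2]); print(d[0]*ca+d[1]*sa,-d[0]*sa+d[1]*ca)
d=X-Wp([[0,0,0]])[0];print(d[0]*ca+d[1]*sa,-d[0]*sa+d[1]*ca)
E
```

```text
[0.43583893 0.06251524 0.11014804] [0.000791571958716151, 0.0007915719587162258]
[0.43759726 0.06004065 0.114     ] [0.43839401 0.06334912 0.114     ]
-0.13826665079118428 0.1524772553414616
-0.13600285803860168 0.15449977961808914
```

```bash
python3 - <<'E'
from h import *
t=Wp([[-.145,.167,0]])[0]; a=YAW-np.pi/2
bot.move_to([t[0],t[1],.2],down(a)); st("above")
bot.move_linear([t[0],t[1],.13],.12)
z=.122
while z>.060:
    bot.move_linear([t[0],t[1],z],.04)
    F=np.array(bot.current_contact_force()); p=bot.current_eef_pos()
    print(round(z,4),round(p[2],4),F.round(1))
    if F[2]>30 or np.hypot(F[0],F[1])>18: break
    z-=.004 if z>.08 else .002
st(); cap("side","V2"); cap("scene","V3")
E
python3 -c "
import cv2,numpy as np
o=[cv2.resize(cv2.imread('pics/V2.png')[100:220,240:400],None,fx=3,fy=3),cv2.resize(cv2.imread('pics/V3.png')[120:260,320:480],(480,400))]
cv2.imwrite('pics/z14.png',np.hstack([o[0],cv2.resize(o[1],(320,360))]))"
```

```text
above t 67.17 p [0.4227 0.055  0.2001] F [0.8 1.  0.3] open -0.001
0.122 0.122 [ 0.  -0.2  0.7]
0.118 0.1179 [ 0.1  0.1 -0.4]
0.114 0.1142 [ 0.3 -2.   3.7]
0.11 0.1102 [ 0.8 -2.7  4.8]
0.106 0.1062 [ 0.8 -4.3  5.4]
0.102 0.1022 [ 1.4 -5.4  5.4]
0.098 0.0982 [ 0.  -6.1  6.1]
0.094 0.094 [ 1.2 -5.5  4.4]
0.09 0.09 [ 0.2 -7.5  5.8]
0.086 0.0859 [ 0.2 -6.8  5.7]
0.082 0.0819 [ 0.6 -7.3  3.8]
0.078 0.0777 [-0.4 -1.9  1.3]
0.076 0.0758 [-2.5 -1.7  2.9]
0.074 0.0739 [-1.3 -1.3  1.6]
0.072 0.0719 [-0.5 -0.3  0.5]
0.07 0.07 [ 0.3 -0.5  0.8]
0.068 0.0681 [0.2 0.5 3.5]
0.066 0.0662 [ 0.6 -0.4  4.5]
0.064 0.0643 [-0.6 -0.4  6.7]
0.062 0.0634 [-5.7  0.1 22. ]
 t 73.0 p [0.4233 0.0554 0.0634] F [-5.7  0.1 22. ] open 0.004
```

View pics/z14.png

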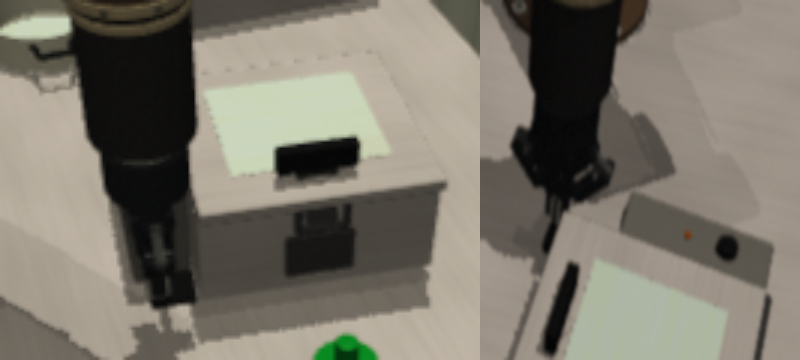

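```bash
python3 - <<'E'
from h import *
p=bot.current_eef_pos()
bot.move_linear([p[0],p[1],.20],.12); bot.sleep(.3); st()
bot.move_to([.53,-.05,.30],down(0)); bot.sleep(.3); st()
cap("wrist","E1"); cap("scene","E2"); cap("side","E3")
E
python3 -c "
import cv2,numpy as np
o=[cv2.resize(cv2.imread('pics/E3.png')[100:220,250:410],(400,300)),cv2.resize(cv2.imread('pics/E2.png')[150:310,330:490],(400,400)[:2])[:300]]
cv2.imwrite('pics/z15.png',np.vstack([np.hstack(o),cv2.resize(cv2.imread('pics/E1.png')[160:340],(800,225))]))"
```

```text
t 74.7 p [0.4232 0.0553 0.1997] F [0.4 0.1 0.6] open 0.002
 t 76.74 p [ 0.5299 -0.0499  0.3   ] F [ 0.1  0.2 -0.3] open -0.003
```

View pics/z15.png

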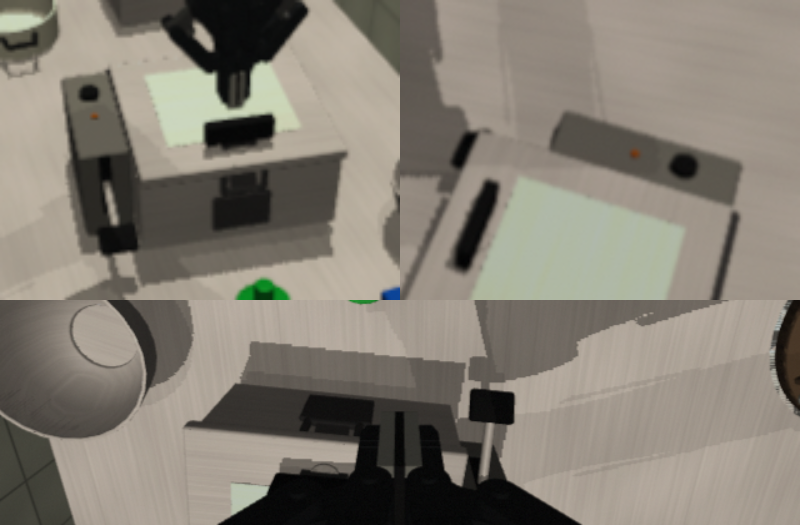

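View pics/E2.png

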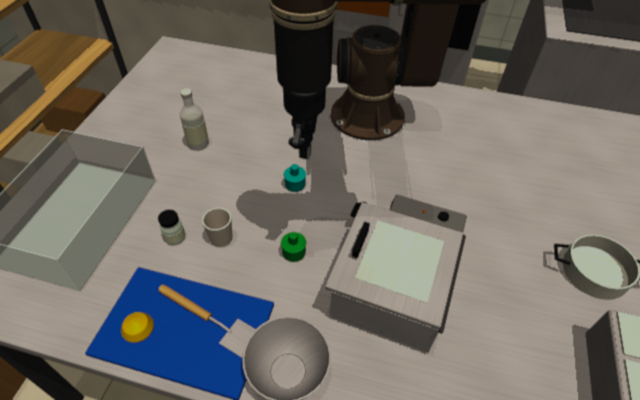

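```bash
python3 - <<'E'
from h import *
bot.close_job(); print(bot.current_clock())
E
```

```text
the job is handed in; nothing more can be done
the job is handed in; nothing more can be done
```

I handed the job in at about 77 s, with every step done and the last pictures showing the end state you asked for. No verdict was reported.

- **Pots:** there were exactly two steel pots on the counter; the green and turquoise ones were left alone. I checked behind the lid before closing it, and no other pot was there. Both pots were seen standing upright on the well floor with the gripper clear and the lid still open. I could not see them again once the lid was shut.
- **Lid:** pressing on the pull, the catch gave at about 18 N. The lid then sat on a hard stop, with the top of the pull at 0.170 m, as expected for a shut lid.
- **Tug:** my first tug stopped too early, because gripping the pull had preloaded the force reading, so I pulled on. It began to move at about 5 N and ran to its full travel at about 8 to 9 N, then I held it at 13 N. The lid stayed shut, and after release the pull went back in.
- **Lever:** it was pressed to its stop with 22 N at the end. Pictures after I let go show it staying down.
- **Jar and cup:** both stand where they were in the final scene picture, and the arm touches nothing.

One small mismatch: the first warmer position from the fixed cameras was about 2–3 mm off against the wrist view. I corrected it before placing the pots.

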